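Pinch the catches and draw the large battery pack from the charger

TASK

Take the large battery pack out of the twin charger: pinch the two catches on its front and back together between the fingers, draw it straight up out of its bay, and finish holding it upright by the pinched catches, its foot a hand's breadth (8 to 10 cm) above the top of the charger. Do not put it down or let go: the job ends with the pack held still in the air. Leave the small pack seated in its bay, and the driver, spanner and aerosol can where they are.

Things in the scene. Friction and masses are not known exactly. Their poses are not given: they have to be found in the camera images.
- charger: Twin battery charger, a grey plastic box 125 (x) x 225 (y) x 62 mm high with a flat top, screwed to the bench. Origin at the centre of its underside; z up, x towards its back, y along its length. Two bays, 37 x 39 mm and 48 mm deep, open in its top at x = 0, y = +50 and -50 mm; the large pack sits in one, the small pack in the other, either way round
- large_pack: Large battery pack, dark plastic, 0.3 to 0.5 kg: a stem 34 (x) x 36 (y) x 49 mm down in the bay with 1.5 mm of play all round, and above it the case, 48 (x) x 72 (y) x 57 mm, longer and taller than the small pack's, its top 58 mm above the charger's. Origin at the centre of the stem's foot (48 mm below the charger's top when seated); z up, x and y as the charger's
- large_pack_grip (a point): Point on the large pack's middle line, midway between its two catches, at the height of their centres: 75 mm above the pack's foot, 27 mm above the charger's top when seated; the case rises 31 mm above it. Axes as the pack's. The catches lie on its -x (front) and +x (back) sides, 62 mm over both when out, 51 mm over both when fully pressed
- large_pack_front (a joint): How far the large pack's front (-x) catch is pressed in: 0 = sprung out, latched under the bay's rim; 0.0055 m = fully in. It clears the rim at 3.5 mm (up to 5 mm if the pack stands off-centre in the bay). A ribbed grey button 28 mm wide (y) x 22 mm high (z), 7 mm proud of the case when out and 1.5 mm proud when in. Its spring takes 3 N to start and 9.4 N fully in, and pushes it out when let go
- large_pack_back (a joint): The same for its back (+x) catch. Both must be in at once to draw the pack
- small_pack: The small battery pack in the other bay: the same stem and the same two catches, its case 48 (x) x 44 (y) x 41 mm, 16 mm lower than the large one's. Origin at the centre of the stem's foot. It stays seated
- driver: Bare pistol-grip cordless driver lying on its side on the bench beside the charger, about 180 x 180 mm and 60 mm high, dark plastic. Origin on the bench under the middle of its motor barrel
- spanner: Steel combination spanner about 200 mm long, lying on the bench. Origin under its middle
- can: Upright aerosol spray can, 66 mm across and 195 mm tall with its cap. Origin at the centre of its base
Mind the look-alikes: they are no part of the job. What is shaped like the large_pack but purple or yellow is not meant.

How it is judged:
By the outcome, as a careful person would: the job done as asked, in the order asked, and still so for the second after the job is handed in, while the arm keeps its last pose, push and grip.
It also fails if it takes over 29 s, if anything falls off the work surface, if the arm or the gripper's body presses on something with over 40 N, if the wrist force passes 120 N, or if a joint passes its speed limit or range.

ROBOT

A 6-joint arm with a two-finger parallel gripper is mounted at the origin on the work surface. World frame = base frame: x ahead of the robot, y to its left, z up, the work surface at z = 0. Lengths are in m, angles in rad, forces in N, time in s.
With the tool pointing down it reaches from about 0.225 to 0.725 m from the base axis. Payload 3.1 kg.
Tool frame: the origin (TCP) lies on the mounting face of the last link; the fingertips stand 173 mm ahead of it and the grasp point (between the pads) lies 155 mm ahead of it (arm.tips_ahead is the z of the fingertips in the tool frame, in m); z points along the fingers, x is the direction in which the jaws open and shut, and the axes are right-handed (so a half turn about z gives the same grasp; the last joint's range is limited). The gripper opens to 85 mm and grips with 20 to 120 N. Pads are 22 mm wide; open, the fingers measure 114 mm over their backs; the gripper's body (76 mm by 85 mm) begins 54 mm behind the grasp point. The pads swing forward as they close: fully open they stand 13 mm farther back than shut.
Start: joints at [-1.344, 0.048, 0.099, 1.622, 0, 1.443], TCP at [0.182, -0.492, 0.405] pointing down, gripper open.
Joint ranges: [-2.91, 2.91], [-0.99, 1.94], [-1.21, 1.42], [-2.12, 2.29], [-1.49, 1.47], [-3.14, 3.14]. Speed limits (rad/s): [2.79, 2.79, 3.14, 3.14, 3.14, 3.14].

INTERFACE

Orientations are given as [roll, pitch, yaw] about the fixed x, y, z axes, in that order (R = Rz(yaw) Ry(pitch) Rx(roll)).
In Python, from station import arm, imaging gives the robot as it stands. The module is installed in compiled form; this text tells all that it offers.
- The arm moves only by the tool servo_tool, never from a script. Its argument "moves" is a list that holds one entry, the list of rows, each a list of 4 numbers: the shift along the world's x, y, z in m, then the turn about the world's z in degrees. In form: [[[x, y, z, spin], ...]]. A call has 1 to 12 rows; each row is the pose to reach, as a shift and turn from the pose measured when the call began; what a row does not reach only later rows make up. A row lasts 1/10 s, in which the tool goes at most 50 mm and 8.59 degrees, less where a joint would pass 70% of its speed; a pose out of reach is approached as far as the arm can. A call with a gripper value outside its range is refused whole. "hand" is the opening, from -1 (shut) to 1 (fully open), set as the call begins (left out, the last holds). The fingers move at their own pace and stop on an object; "newtons" is the grip in N (left out, the last holds). Time passes only in rows, so rows that repeat a pose let the fingers close. It gives the time, the measured TCP pose, the force and the opening at its end, in the units of the state.
- arm.observe(): the state, without advancing time (a new reading comes with each control period).
- imaging.get_image(name): name is "scene" or "top"; returns a dict with "frame" (400x640x3 uint8, red, green, blue), "fx", "fy", "cx", "cy" (pixels), "T" (4x4, takes a point from camera to world coordinates). Camera axes: x right, y up, looking along -z (the intrinsics and any distortion apply to the point x, -y, -z); pixel columns grow to the right and rows downward; lengths in m; the calibration is good to about 2 mm. A picture is of the moment at which its call begins. There is no depth.
- arm.job_done(): hands the job in, once; it reports no verdict.
The state is a dict: "t": time; "joints": joint angles; "qd": joint speeds; "effort": joint torques, N m; "position": TCP position; "eef_rot": TCP orientation; "contact_force": force on the tool from outside, world axes, zero at the start; "torque": the same for the moment, N m; "finger_gap": opening from 0.0 (shut) to 1.0 (fully open).
Only numpy, scipy, OpenCV 4.12 (cv2) and the standard library are available. Lean on these libraries where they do the work, as an engineer would, in place of code of your own. Each camera call takes 0.05 s, during which the arm holds its last target. There are 200 camera calls.

## Working session

There is one attempt and no reset: what is moved stays moved. The work goes in short steps, Python scripts to look and compute and a tool call to move; the robot and the scene stay as the last step left them, time stands still between calls to the robot, and variables do not carry over. Pictures are saved under pics/ and viewed, about 8 in all and at most 12, crops included, and the job is handed in when it is done.

Besides the shell and the picture viewer there is one more tool, called as name(argument=value, ...), one argument or row to a line, values as JSON. servo_tool: Moves the arm, as the interface text tells. Its arguments: {"type":"object","properties":{"moves":{"type":"array"},"hand":{"type":"number"},"newtons":{"type":"number"}},"required":["moves"]}

```bash
mkdir -p pics; python3 - <<'E'
from station import arm, imaging
import cv2,numpy as np
print(arm.observe(), arm.tips_ahead)
for n in("scene","top"):
    d=imaging.get_image(n); cv2.imwrite(f"pics/{n}0.png",d["frame"][:,:,::-1])
    print(n,[d[k] for k in d if k not in("frame",)])
E
```

```text
{'t': 0.0, 'joints': array([-1.34379360e+00,  4.87501922e-02,  9.75757852e-02,  1.62198583e+00,
        3.81595319e-06,  1.44300908e+00]), 'qd': array([ 0.00089741, -0.00114707, -0.00214507, -0.00041059,  0.00021457,
       -0.00059698]), 'effort': array([ 4.95613804e-04, -3.38783813e+01,  3.20014250e+01,  2.03945744e-02,
       -1.10111353e-04,  2.29715511e-06]), 'position': array([ 0.18232994, -0.49210293,  0.4035059 ]), 'eef_rot': array([-3.14128761e+00,  2.34415190e-03, -1.21600600e+00]), 'contact_force': array([ 0.14469444, -0.22563612, -0.63382303]), 'torque': array([-0.03861107,  0.00432247, -0.01016114]), 'finger_gap': 0.9994025188574887} 0.1734
scene [496.6169660303846, 496.6169660303846, 315.80857221724824, 202.2181988819907, array([[-2.10924985e-01, -7.40813646e-01,  6.37734892e-01,
         1.45966352e+00],
       [ 9.77502123e-01, -1.60185806e-01,  1.37222834e-01,
         2.57433230e-01],
       [ 4.99529504e-04,  6.52330935e-01,  7.57934101e-01,
         1.13647103e+00],
       [ 0.00000000e+00,  0.00000000e+00,  0.00000000e+00,
         1.00000000e+00]])]
top [436.2806467431782, 436.2806467431782, 320.33228877454286, 201.52434344545605, array([[-0.02864762,  0.99806328, -0.05521771,  0.50297682],
       [-0.9995251 , -0.02922941, -0.00975749,  0.04001713],
       [-0.01135257,  0.05491196,  0.99842666,  1.05754201],
       [ 0.        ,  0.        ,  0.        ,  1.        ]])]
```

View pics/scene0.png

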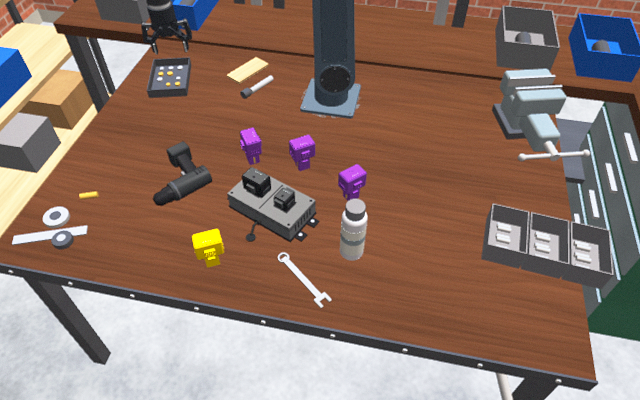

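View pics/top0.png

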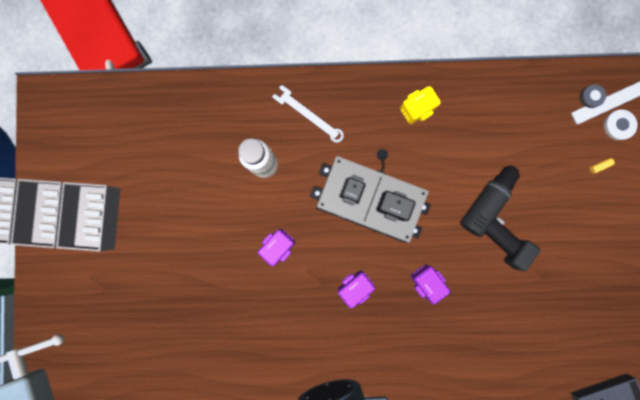

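The scene view shows the charger at about (272,205), with the large pack at (256,182) and the small pack at (285,197). In the top view the charger is at (372,198), the large pack at (397,206) and the small pack at (353,190). The purple and yellow decoys stand apart from them.

```bash
cat > h.py <<'E'
from station import arm, imaging
import cv2, numpy as np
def ray(d,u,v,z):
    R=d["T"][:3,:3]; o=d["T"][:3,3]
    r=R@np.array([(u-d["cx"])/d["fx"],-(v-d["cy"])/d["fy"],-1])
    return o+r*(z-o[2])/r[2]
def pix(d,p):
    q=d["T"][:3,:3].T@(np.asarray(p)-d["T"][:3,3])
    return d["cx"]+d["fx"]*q[0]/-q[2], d["cy"]-d["fy"]*q[1]/-q[2]
E
python3 - <<'E'
from h import *
d=imaging.get_image("top"); f=d["frame"]
hsv=cv2.cvtColor(f,cv2.COLOR_RGB2HSV)
m=((hsv[...,1]<40)&(hsv[...,2]>90)&(hsv[...,2]<200)).astype(np.uint8)
roi=np.zeros_like(m); roi[148:252,308:440]=1; m*=roi
m=cv2.morphologyEx(m,cv2.MORPH_OPEN,np.ones((5,5)))
c=max(cv2.findContours(m,cv2.RETR_EXTERNAL,cv2.CHAIN_APPROX_NONE)[0],key=cv2.contourArea)
P=np.array([ray(d,u,v,.062)[:2] for u,v in c[:,0]],np.float32)
print("charger",cv2.minAreaRect(P*1000))
dk=((f.max(2)<75)*255).astype(np.uint8)*roi
for c in cv2.findContours(dk,cv2.RETR_EXTERNAL,cv2.CHAIN_APPROX_NONE)[0]:
    if cv2.contourArea(c)>150:
        print(cv2.boundingRect(c),cv2.minAreaRect(np.array([ray(d,u,v,.12)[:2]*1000 for u,v in c[:,0]],np.float32)))
s=imaging.get_image("scene")
a=cv2.resize(f[150:250,308:440],None,fx=6,fy=6,interpolation=cv2.INTER_CUBIC)
b=cv2.resize(s["frame"][155:250,215:330],None,fx=6,fy=6,interpolation=cv2.INTER_CUBIC)
cv2.imwrite("pics/a1.png",a[:,:,::-1]); cv2.imwrite("pics/b1.png",b[:,:,::-1])
E
```

```text
charger ((561.4913940429688, -67.77252197265625), (231.02651977539062, 130.66331481933594), 67.00981140136719)
```

View pics/a1.png

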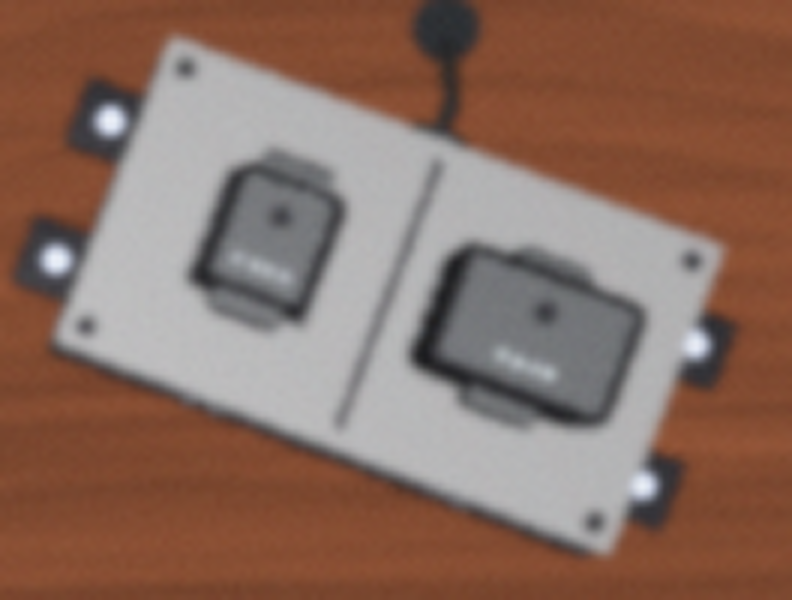

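View pics/b1.png

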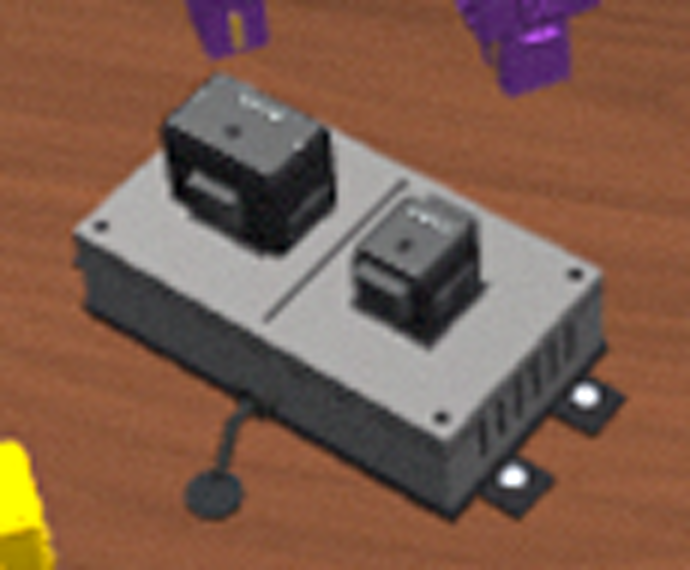

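The close-ups show the charger top corners at crop (172,38), (725,243), (607,553) and (53,343). The cable is on the back (+x) side and the large pack on the −y side, with its catches facing front and back.

```bash
python3 - <<'E'
from h import *
d=imaging.get_image("top"); s=imaging.get_image("scene")
def tp(U,V,z): return ray(d,(U+.5)/6-.5+308,(V+.5)/6-.5+150,z)[:2]*1000
def sp(U,V,z): return ray(s,(U+.5)/6-.5+215,(V+.5)/6-.5+155,z)[:2]*1000
def show(n,P):  # order: back+y, back-y, front-y, front+y
    P=np.array(P); c=P.mean(0); yv=P[0]+P[3]-P[1]-P[2]; xv=P[0]+P[1]-P[2]-P[3]
    print(n,c.round(1),"len",np.linalg.norm(yv)/2,np.linalg.norm(xv)/2,"yaw",np.degrees(np.arctan2(yv[1],yv[0]))-90,np.degrees(np.arctan2(xv[1],xv[0])))
    return c,np.arctan2(-yv[0],yv[1])
for n,P in(("top",[tp(*p,62) if 0 else tp(*p,.062) for p in[(172,38),(725,243),(607,553),(53,343)]]),
           ("scene",[sp(*p,.062) for p in[(440,437),(78,235),(215,75),(602,272)]])):
    c,a=show(n,P); print(" large",c-50*np.array([-np.sin(a),np.cos(a)]))
show("lp top",[tp(*p,.12) for p in[(475,243),(645,305),(603,422),(430,358)]])
print("can",ray(d,254,148,.195), "q")
E
```

```text
top [561.5 -69.1] len 224.30770133578145 125.83430423945786 yaw -22.33272247413673 -22.98911466727586
 large [ 542.49466284 -115.38718505]
scene [561.5 -72.2] len 227.0311684980132 122.87858842089322 yaw -22.039156307515384 -19.90953006398834
 large [ 542.75285065 -118.52373342]
lp top [ 542.7 -115.8] len 65.08423621885434 44.49924020398677 yaw -21.961293227154485 -22.631115439709383
can [0.66156748 0.17780213 0.195     ] q
```

Target: grip centre at about (0.5425, −0.116), yaw about −22.4°. I'll go to a hover above it first.

servo_tool(
  moves=[
    [[0.03, 0.031, 0, 4], [0.06, 0.063, 0, 8], [0.09, 0.094, 0, 12], [0.12, 0.125, 0, 16], [0.15, 0.157, 0, 20], [0.18, 0.188, 0, 24], [0.21, 0.219, -0.005, 28], [0.24, 0.251, -0.01, 32], [0.28, 0.29, -0.02, 37], [0.32, 0.335, -0.03, 42], [0.35, 0.365, -0.035, 46], [0.36, 0.376, -0.04, 47.3]],
  ],
  hand=1,
  newtons=50,
)

```text
t: 1.5
position: [0.5442, -0.1132, 0.3636]
eef_rot: [-3.14, 0.001, -0.385]
contact_force: [-0.1, -0.2, -0.1]
finger_gap: 1.0
```

servo_tool(
  moves=[
    [[0, 0, 0, 0], [0, 0, 0, 0], [0, 0, 0, 0]],
  ],
)

```text
t: 1.8
position: [0.5437, -0.114, 0.3639]
eef_rot: [-3.141, 0.001, -0.387]
contact_force: [0.2, -0.9, -0.2]
finger_gap: 1.0
```

```bash
python3 - <<'E'
from h import *
o=arm.observe(); print(o["t"],o["position"],np.degrees(o["eef_rot"]),o["joints"],o["contact_force"])
d=imaging.get_image("top"); s=imaging.get_image("scene")
a=cv2.resize(s["frame"][110:250,205:345],None,fx=4,fy=4,interpolation=cv2.INTER_CUBIC)
cv2.imwrite("pics/b2.png",a[:,:,::-1])
E
```

```text
1.8 [ 0.54370077 -0.11396972  0.36387191] [-1.79964469e+02  4.27450994e-02 -2.21467946e+01] [-3.27518636e-01  1.22210658e-01  9.71534971e-02  1.54644733e+00
  6.63050768e-04  1.62981217e+00] [ 0.15181542 -0.89945144 -0.17768725]
```

View pics/b2.png

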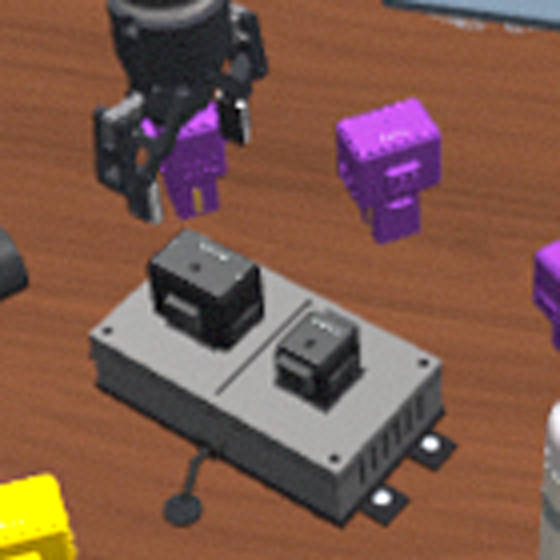

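The picture shows the open gripper at crop (180,110), right above the large pack at (205,285), with the jaws spanning front to back. Clearance is about 11 mm per side, so I'll descend.

servo_tool(
  moves=[
    [[-0.001, -0.002, -0.02, -0.2], [-0.001, -0.002, -0.04, -0.2], [-0.001, -0.002, -0.06, -0.2], [-0.001, -0.002, -0.075, -0.2], [-0.001, -0.002, -0.09, -0.2], [-0.001, -0.002, -0.105, -0.2], [-0.001, -0.002, -0.115, -0.2], [-0.001, -0.002, -0.122, -0.2], [-0.001, -0.002, -0.122, -0.2], [-0.001, -0.002, -0.122, -0.2]],
  ],
)

```text
t: 2.9
position: [0.5428, -0.1164, 0.2426]
eef_rot: [-3.141, -0.001, -0.391]
contact_force: [0.9, -0.3, 0.2]
finger_gap: 0.998
```

```bash
python3 - <<'E'
from h import *
o=arm.observe(); print(o["t"],o["position"],np.degrees(o["eef_rot"]),o["contact_force"])
s=imaging.get_image("scene")
a=cv2.resize(s["frame"][130:240,215:325],None,fx=5,fy=5,interpolation=cv2.INTER_CUBIC)
cv2.imwrite("pics/b3.png",a[:,:,::-1])
E
```

```text
2.9 [ 0.54282351 -0.11637666  0.24258027] [-1.79943061e+02 -3.96452189e-02 -2.23881924e+01] [ 0.8888934  -0.32364763  0.22676151]
```

View pics/b3.png

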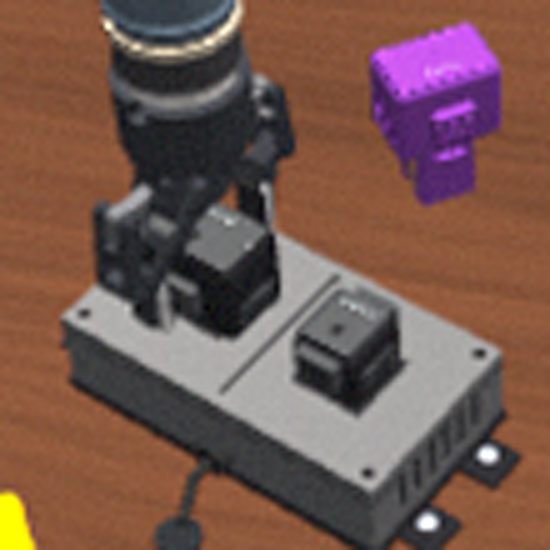

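The fingers straddle the pack, with the back finger at crop (155,300) facing the catch at (185,295). I'll close lightly first and read the side force.

servo_tool(
  moves=[
    [[0, 0, 0, 0], [0, 0, 0, 0], [0, 0, 0, 0], [0, 0, 0, 0], [0, 0, 0, 0], [0, 0, 0, 0], [0, 0, 0, 0], [0, 0, 0, 0]],
  ],
  hand=-1,
  newtons=25,
)

```text
t: 3.75
position: [0.5427, -0.1162, 0.2453]
eef_rot: [-3.14, -0.002, -0.391]
contact_force: [-4.8, 0.8, 8.9]
finger_gap: 0.565
```

The jaws are shut to about 50 mm, with a small side force: the pack pushes the tool towards −x. I'll ease 1 mm that way and firm up the grip.

servo_tool(
  moves=[
    [[-0.0005, 0.0002, 0, 0], [-0.001, 0.0004, 0.001, 0], [-0.001, 0.0004, 0.001, 0], [-0.001, 0.0004, 0.001, 0], [-0.001, 0.0004, 0.001, 0]],
  ],
  newtons=50,
)

```text
t: 4.25
position: [0.5415, -0.1157, 0.2455]
eef_rot: [-3.14, -0.0, -0.391]
contact_force: [-0.0, -0.4, -3.9]
finger_gap: 0.556
```

```bash
python3 - <<'E'
from h import *
o=arm.observe(); print(o["t"],o["position"],np.degrees(o["eef_rot"]),o["contact_force"],o["torque"],o["finger_gap"])
s=imaging.get_image("scene")
a=cv2.resize(s["frame"][130:240,215:325],None,fx=5,fy=5,interpolation=cv2.INTER_CUBIC)
cv2.imwrite("pics/b4.png",a[:,:,::-1])
E
```

```text
4.25 [ 0.54146051 -0.11570258  0.24551843] [-1.79935972e+02 -1.74991069e-02 -2.23786848e+01] [-0.01767079 -0.36250748 -3.92291479] [ 0.06521921 -0.02299664  0.00964589] 0.5560141079886595
```

View pics/b4.png

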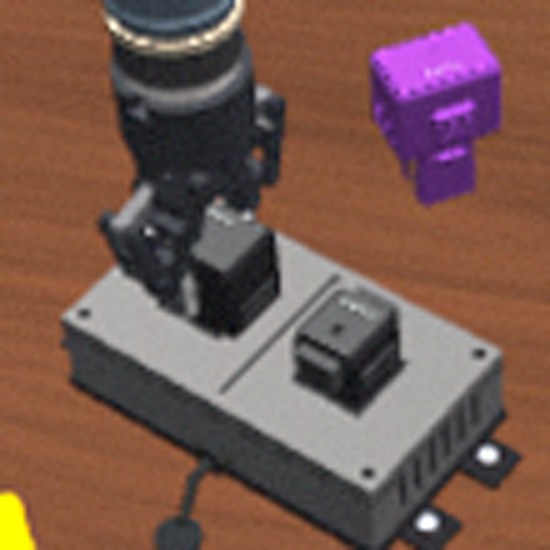

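The catches are pinched on centre: side force is about 0, and the −3.9 N vertical reading suggests the pack's weight is already carried. Next, a slow short lift.

servo_tool(
  moves=[
    [[0, 0, 0.002, 0], [0, 0, 0.004, 0], [0, 0, 0.007, 0], [0, 0, 0.01, 0], [0, 0, 0.013, 0], [0, 0, 0.013, 0]],
  ],
)

```text
t: 4.9
position: [0.5418, -0.1158, 0.2595]
eef_rot: [-3.14, -0.002, -0.391]
contact_force: [-0.8, -0.2, -3.6]
finger_gap: 0.554
```

Free: 14 mm up with only the pack's weight on the wrist. The total lift needed is about 138 mm, so 124 mm more.

servo_tool(
  moves=[
    [[0, 0, 0.01, 0], [0, 0, 0.022, 0], [0, 0, 0.035, 0], [0, 0, 0.048, 0], [0, 0, 0.061, 0], [0, 0, 0.074, 0], [0, 0, 0.087, 0], [0, 0, 0.1, 0], [0, 0, 0.111, 0], [0, 0, 0.119, 0], [0, 0, 0.124, 0], [0, 0, 0.124, 0]],
  ],
)

```text
t: 6.1
position: [0.542, -0.1159, 0.3843]
eef_rot: [-3.14, -0.003, -0.391]
contact_force: [-0.1, -0.5, -5.2]
finger_gap: 0.554
```

servo_tool(
  moves=[
    [[0, 0, 0, 0], [0, 0, 0, 0], [0, 0, 0, 0], [0, 0, 0, 0]],
  ],
)

```text
t: 6.5
position: [0.5419, -0.1159, 0.3838]
eef_rot: [-3.14, -0.002, -0.391]
contact_force: [-0.4, 0.2, -4.4]
finger_gap: 0.554
```

```bash
python3 - <<'E'
from h import *
o=arm.observe(); print(o["t"],o["position"],np.degrees(o["eef_rot"]),o["contact_force"],o["torque"],o["finger_gap"],abs(o["qd"]).max())
s=imaging.get_image("scene")
# expected foot centre / case bottom pixel in crop
for z in(.142,.152,.162): u,v=pix(s,[.5417,-.1158,z]); print(z,(u-205)*4,(v-85)*4)
a=cv2.resize(s["frame"][85:235,205:345],None,fx=4,fy=4,interpolation=cv2.INTER_CUBIC)
cv2.imwrite("pics/b5.png",a[:,:,::-1])
E
```

```text
6.5 [ 0.54191513 -0.11587256  0.38376414] [-1.79929999e+02 -1.38110184e-01 -2.23770302e+01] [-0.3852151   0.19225539 -4.37780782] [-0.00855158  0.07110084  0.01281671] 0.5539137141299522 0.0031473368359864673
0.142 197.9054485603084 338.7124902968543
0.152 196.5679369307336 328.6279535908235
0.162 195.2156822503581 318.4322575993921
```

View pics/b5.png

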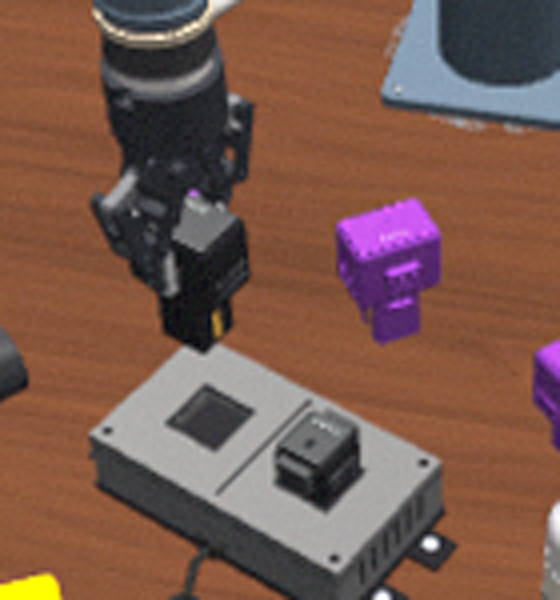

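The pack hangs upright from the pinched catches, and its bay at crop (210,415) is empty. The small pack is still seated, and the foot's nearest corner is at (205,350). I'll check the foot height from that corner, then hand in.

```bash
python3 - <<'E'
from h import *
s=imaging.get_image("scene")
for z in(.142,.147,.152,.157,.162): u,v=pix(s,[.5645,-.1057,z]); print(z,round((u-205)*4+1.5),round((v-85)*4+1.5))
d=imaging.get_image("top")["frame"]; r=cv2.imread("pics/top0.png")[:,:,::-1]
df=(cv2.absdiff(d,np.ascontiguousarray(r)).max(2)>60)
for n,(a,b,c,e) in dict(can=(135,180,235,280),spanner=(82,142,270,345),driver=(160,272,460,540),small=(170,208,335,368)).items(): print(n,df[a:b,c:e].sum())
E
```

```text
0.142 204 365
0.147 203 360
0.152 203 355
0.157 202 350
0.162 201 345
can 0
spanner 0
driver 8263
small 0
```

The driver region of the top view differs strongly. That is probably the arm blocking the view, so I'll compare in the scene view.

```bash
python3 - <<'E'
from h import *
s=imaging.get_image("scene")["frame"]; r=cv2.imread("pics/scene0.png")[:,:,::-1]
df=(cv2.absdiff(s,np.ascontiguousarray(r)).max(2)>60)
for n,(a,b,c,e) in dict(can=(200,262,335,372),spanner=(248,308,274,335),driver=(142,210,148,214),small=(185,212,272,298)).items(): print(n,df[a:b,c:e].sum())
t=imaging.get_image("top")["frame"][100:400,260:600]
cv2.imwrite("pics/t6.png",np.hstack([t,np.pad(s[100:300,140:380],((0,100),(0,0),(0,0)))])[:,:,::-1])
E
```

```text
can 0
spanner 0
driver 0
small 0
```

View pics/t6.png

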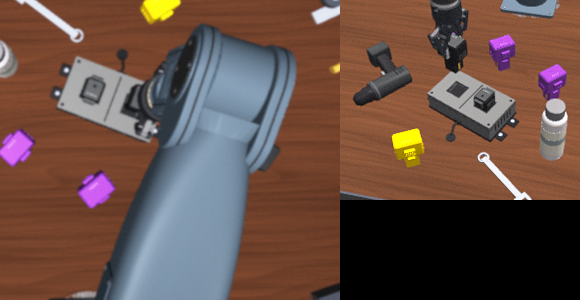

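The arm only hides the driver in the top view. In the scene view the driver, spanner, can and small pack are unchanged, so I'm handing in.

```bash
python3 - <<'E'
from station import arm
o=arm.observe(); print(o["t"],o["position"],o["contact_force"],o["finger_gap"]); arm.job_done()
E
```

```text
6.75 [ 0.5420114  -0.11591538  0.38422841] [-0.14531513  1.47224659 -3.89985049] 0.5578807344681592
the job is handed in; nothing more can be done
```

I pinched the large pack's two catches at 50 N, drew it straight up out of its bay, and handed the job in at about 6.8 s with the pack held still and upright.

- **Height:** the arm's travel puts the foot about 9 cm above the charger's top. The picture put it nearer 9.5 cm, good to a few millimetres. Both are within the 8 to 10 cm asked.
- **Hold:** the jaw opening held steady through the lift and changed only slightly at hand-in (0.554 to 0.558). The wrist carried only about 4 N, which is the pack's weight.
- **Other items:** the small pack, driver, spanner and can showed no change in the scene view. In the top view the check on the driver disagreed, because the arm was blocking it there.

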